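# Change over the specimen trays

## Task

Change over the two fossils on the sliding trays: first push the tray with the flat piece of slate fully home under its cover, then hook a fingertip behind the upright lip of the tray with the coiled ammonite and draw it all the way out to its stop. Move the trays gently, without forcing them against their stops, and have only one out at a time. Do not pinch the trays, do not touch or lift the specimens, let each stay lying in its tray, and leave the other things on the table where they are.

Things in the scene. Friction and masses are not known exactly. Their poses are not given: they have to be found in the camera images.
- coil_slide: low wooden slide fixed to the table, 150 x 112 mm, 50 mm high, left or right of the other. Origin on the table under the middle of the specimen well when the tray is home; -x is the way the tray draws out, z up. Clear-topped dust cover from x = -44 to 48 mm, top 50 mm up; ahead of it a low bed with 15 mm high guide rails. Carries the ammonite.
- coil_tray (a joint): its tray: 0 = fully home under the cover, grows in metres as it comes out along its slide's -x; 0.085 = fully out, at its stop. Friction about 1.5 N, no spring. Starts between 0 and 0.016.
- coil_lip (a point): middle of the underside of the rear plate of the upright wooden lip at the tray's front end: 5 (x) x 92 x 26 mm; this point is 10 mm above the table (lip top 36 mm); axes as the slide's. Its rear face is 2.5 mm to +x. Behind that is a finger space 55 mm long (to a 22 mm high cross bar), its floor 14 mm above the table; with the tray home the cover begins 53 mm behind it. Ammonite's tray: hook here.
- coil_front (a point): middle of the underside of the front plate of the same lip, against the rear plate, 5 (x) x 92 x 26 mm; this point is 10 mm above the table; axes as the slide's. Its front face, 2.5 mm to -x, is what one pushes to send the tray home. Of the ammonite's tray.
- coil_well (a point): the centre of the specimen well's floor (76 x 84 mm inside, floor 14 mm above the table) in the tray of the ammonite.
- slate_slide: low wooden slide fixed to the table, 150 x 112 mm, 50 mm high, left or right of the other. Origin on the table under the middle of the specimen well when the tray is home; -x is the way the tray draws out, z up. Clear-topped dust cover from x = -44 to 48 mm, top 50 mm up; ahead of it a low bed with 15 mm high guide rails. Carries the slate piece.
- slate_tray (a joint): its tray: 0 = fully home under the cover, grows in metres as it comes out along its slide's -x; 0.085 = fully out, at its stop. Friction about 1.5 N, no spring. Starts between 0.058 and 0.076.
- slate_lip (a point): middle of the underside of the rear plate of the upright wooden lip at the tray's front end: 5 (x) x 92 x 26 mm; this point is 10 mm above the table (lip top 36 mm); axes as the slide's. Its rear face is 2.5 mm to +x. Behind that is a finger space 55 mm long (to a 22 mm high cross bar), its floor 14 mm above the table; with the tray home the cover begins 53 mm behind it. Of the slate's tray.
- slate_front (a point): middle of the underside of the front plate of the same lip, against the rear plate, 5 (x) x 92 x 26 mm; this point is 10 mm above the table; axes as the slide's. Its front face, 2.5 mm to -x, is what one pushes to send the tray home. Of the slate's tray: this is the face to push.
- slate_well (a point): the centre of the specimen well's floor (76 x 84 mm inside, floor 14 mm above the table) in the tray of the slate piece.
- ammonite: loose grey coiled ammonite, 44 x 48 x 10 mm, lying in its tray's well; origin: centre of its underside. Not to be touched.
- slate_piece: loose dark flat piece of slate, 46 x 63 x 12 mm, lying in its tray's well; origin: centre of its underside. Not to be touched.
- blower: black rubber blower bulb standing between the slides at their back ends, 56 x 56 x 100 mm, origin at the centre of its underside; leave alone
- loupe: black loupe, 45 x 56 x 12 mm, lying on the robot's side of the slides, origin at the centre of its underside; leave alone
- chisel: thin steel point chisel, 13 x 140 x 11 mm, lying left of the slides, origin at the centre of its underside; leave alone
- knob: small rough grey fossil lump, 45 x 51 x 23 mm, at the left on the robot's side, origin at the centre of its underside; leave alone

How it is judged:
By the outcome, as a careful person would: the job done as asked, in the order asked, and still so for the second after the job is handed in, with the robot touching nothing.
It also fails if it takes over 46 s, if anything falls off the work surface, if the arm or the gripper's body presses on something with over 40 N, if the wrist force passes 120 N, or if a joint passes its speed limit or range.

## Robot

A 7-joint arm with a two-finger parallel gripper is mounted at the origin on a cart in front of the work surface, level with it; the furniture and walls round the work are solid. World frame = base frame: x ahead of the robot, y to its left, z up, the work surface at z = 0. Lengths are in m, angles in rad, forces in N, time in s.
With the tool pointing down it reaches from about 0.4 to 0.9 m from the base axis. Payload 5.6 kg.
Tool frame: the origin (TCP) lies midway between the tips of the shut fingers; the grasp point (between the pads) lies bot.grip_depth behind it (bot.grip_depth is the distance from the TCP to the grasp point, in m); x points along the fingers, z is the direction in which the jaws open and shut, and the axes are right-handed (so a half turn about x gives the same grasp; the last joint's range is limited). The gripper opens to 92 mm and grips with 3 to 60 N. Pads are 20 mm wide; open, the fingers measure 128 mm over their backs; the gripper's body (75 mm by 189 mm) begins 69 mm behind the grasp point.
Start: joints at [1.183, 0.468, -0.012, 1.603, 0.006, 1.071, -0.056], TCP at [0.22, -0.612, 0.215] pointing down, gripper open.
Joint ranges: [-2.53, 2.53], [-0.31, 2.02], [-1.57, 1.55], [0.28, 2.44], [-1.29, 4.43], [0.15, 1.84], [-2.92, 2.92]. Speed limits (rad/s): [2.57, 2.57, 3.14, 3.14, 3.14, 3.14, 3.14].

## Interface

Orientations are given as a unit quaternion [x, y, z, w].
In Python, from rig import bot gives the robot as it stands.
- The arm moves only by the tool move_arm, never from a script. Its argument "series" is a list of rows, each a list of 6 numbers: the shift along the tool's x, y, z in cm, then the turn, a rotation vector about the tool's x, y, z in degrees. A call has 1 to 20 rows; each row is the pose to reach, as a shift and turn from the pose commanded when the call began, along the tool's axes at that moment; what a row does not reach only later rows make up. A row lasts 1/12 s, in which the tool goes at most 41.7 mm and 7.16 degrees, less where a joint would pass 70% of its speed; a pose out of reach is approached as far as the arm can. A call with a gripper value outside its range is refused whole. "jaw" is the finger opening in cm, from 0 to 9.19, set as the call begins (left out, the last holds). The fingers move at their own pace and stop on an object; "newtons" is the grip in N (left out, the last holds). Time passes only in rows, so rows that repeat a pose let the fingers close. It gives the time, the measured TCP pose, the force and the opening at its end, in the units of the state.
- bot.state(): the state, without advancing time (a new reading comes with each control period).
- bot.grab_frame(name): name is "side" or "top" or "wrist"; returns a dict with "color" (400x640x3 uint8, red, green, blue), "fov_y" (degrees; the focal length in pixels is half the picture's height over the tangent of half this angle, whatever the lens; pixels are square), "cx", "cy" (the principal point, pixels), "camera_from_world" (4x4, takes a point from world to camera coordinates). Camera axes: x right, y down, z forward; pixel columns grow to the right and rows downward; lengths in m; the calibration is good to about 2 mm. A picture is of the moment at which its call begins. There is no depth.
- bot.sign_off(): hands the job in, once; it reports no verdict.
The state is a dict: "time": time; "joint_positions": joint angles; "dq": joint speeds; "joint_efforts": joint torques, N m; "eef_pos": TCP position; "tool_rot": TCP orientation; "ft_force": force on the tool from outside, world axes, zero at the start; "wrist_torque": the same for the moment, N m; "grip_width": opening from 0.0 (shut) to 1.0 (fully open).
Only numpy, scipy, OpenCV 4.12 (cv2) and the standard library are available. Lean on these libraries where they do the work, as an engineer would, in place of code of your own. Each camera call takes 0.05 s, during which the arm holds its last target.

## Working session

There is one attempt and no reset: what is moved stays moved. The work goes in short steps, Python scripts to look and compute and a tool call to move; the robot and the scene stay as the last step left them, time stands still between calls to the robot, and variables do not carry over. Pictures are saved under pics/ and viewed, and the job is handed in when it is done.

Besides the shell and the picture viewer there is one more tool, called after "Request:" as name(argument=value, ...), one argument or row to a line, values as JSON. move_arm: Moves the arm, as the interface text tells. Its arguments: {"type":"object","properties":{"series":{"type":"array"},"jaw":{"type":"number"},"newtons":{"type":"number"}},"required":["series"]}

```bash
mkdir -p pics; ls
python3 - <<'E'
from rig import bot
import cv2,numpy as np,pickle
s=bot.state();print({k:np.round(v,3) for k,v in s.items()},bot.grip_depth)
d={}
for n in("side","top","wrist"):
    f=bot.grab_frame(n);d[n]=f;cv2.imwrite(f"pics/{n}0.png",f["color"][:,:,::-1])
    print(n,f["fov_y"],f["cx"],f["cy"],np.round(np.linalg.inv(f["camera_from_world"]),3))
pickle.dump(d,open("f0.pkl","wb"))
E
```

```text
pics
{'time': np.float64(0.0), 'joint_positions': array([ 1.183,  0.468, -0.012,  1.604,  0.006,  1.071, -0.056]), 'dq': array([-0.   , -0.001,  0.   , -0.001, -0.001, -0.   ,  0.001]), 'joint_efforts': array([ 0.0000e+00, -5.2058e+01, -1.2000e-02, -2.4375e+01, -5.7000e-02,
        1.7000e-02,  0.0000e+00]), 'eef_pos': array([ 0.219, -0.611,  0.214]), 'tool_rot': array([ 0.407,  0.579, -0.407,  0.578]), 'ft_force': array([ 1.394, -0.204, -0.351]), 'wrist_torque': array([-0.026,  0.052, -0.043]), 'grip_width': np.float64(1.003)} 0.0187
side 55.25017416527831 317.40835962451655 198.34148613545676 [[ 0.981 -0.074  0.182  0.357]
 [-0.196 -0.372  0.907 -0.468]
 [ 0.001 -0.925 -0.379  0.395]
 [ 0.     0.     0.     1.   ]]
top 51.97564158217995 311.4892246571246 196.0343777477153 [[ 0.017 -0.987  0.161  0.399]
 [-1.    -0.016  0.007  0.287]
 [-0.004 -0.161 -0.987  0.902]
 [ 0.     0.     0.     1.   ]]
wrist 66.74064625429381 319.10161336279634 199.52559254717275 [[ 0.336 -0.911 -0.24   0.287]
 [-0.942 -0.325 -0.085 -0.589]
 [-0.001  0.254 -0.967  0.383]
 [ 0.     0.     0.     1.   ]]
```

View pics/top0.png

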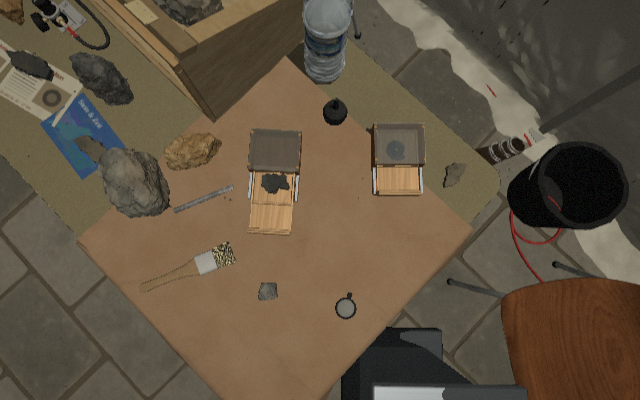

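View pics/side0.png

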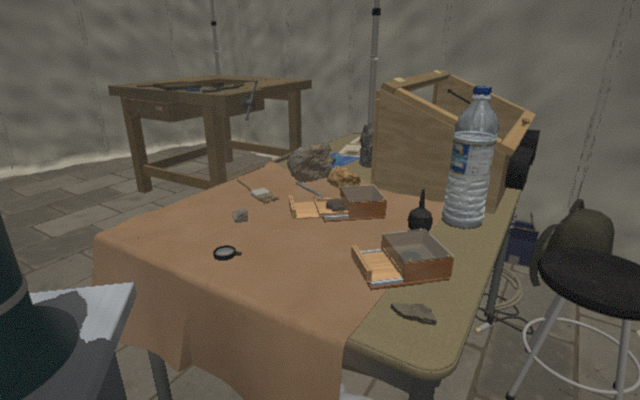

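The top view shows the slate slide on the left (cover around (275,150), lip at about (270,232)) with its tray out. The ammonite slide is on the right (cover (398,145), lip about (398,193)). Next I'll zoom in for the edges.

Run:
```python
import cv2
t=cv2.imread("pics/top0.png")
a=cv2.resize(t[115:245,235:315],None,fx=4.6,fy=4.6,interpolation=cv2.INTER_CUBIC)
b=cv2.resize(t[115:245,355:435],None,fx=4.6,fy=4.6,interpolation=cv2.INTER_CUBIC)
cv2.imwrite("pics/topz.png",cv2.hconcat([a,b]))
s=cv2.imread("pics/side0.png")
cv2.imwrite("pics/sidez.png",cv2.resize(s[175:295,280:465],None,fx=4.3,fy=4.3,interpolation=cv2.INTER_CUBIC))
```

```text
(no output)
```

View pics/topz.png

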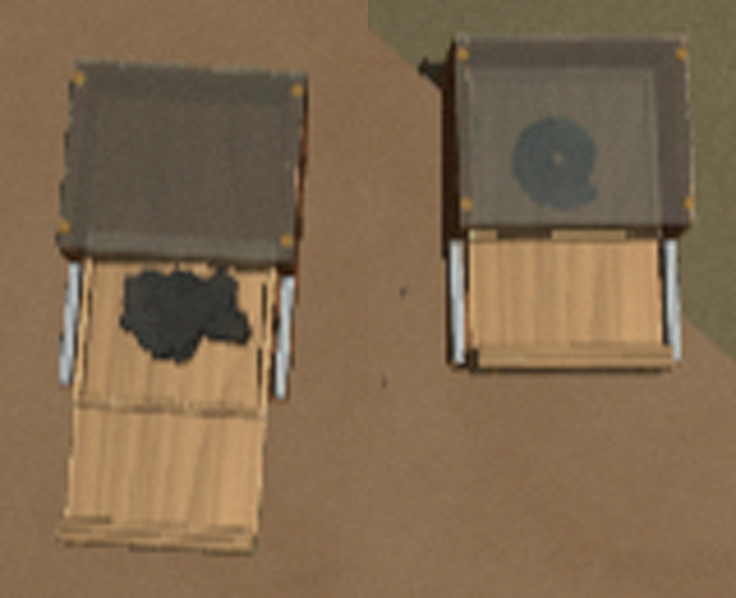

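View pics/sidez.png

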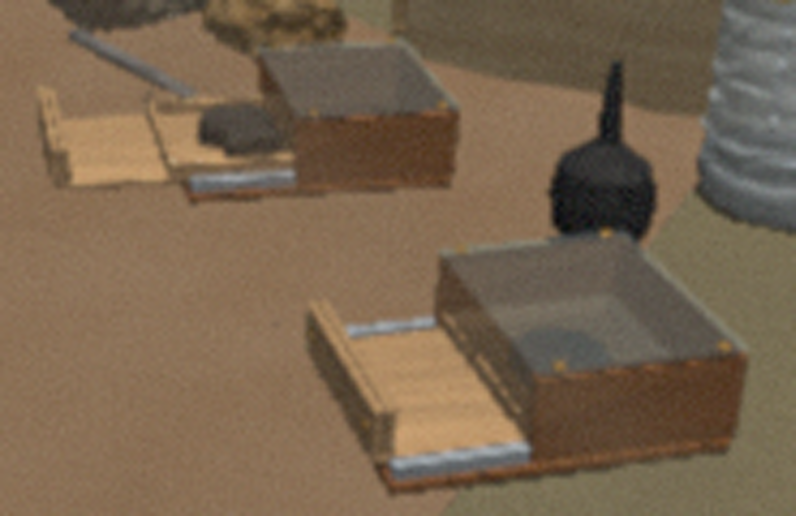

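```bash
cat > h.py <<'E'
import numpy as np,pickle,cv2
def ray(f,p,z):
    T=np.linalg.inv(f["camera_from_world"]);h=f["color"].shape[0]
    fl=h/2/np.tan(np.radians(f["fov_y"])/2)
    d=T[:3,:3]@np.array([(p[0]-f["cx"])/fl,(p[1]-f["cy"])/fl,1]);o=T[:3,3]
    return o+d*(z-o[2])/d[2]
def proj(f,P):
    T=f["camera_from_world"];fl=f["color"].shape[0]/2/np.tan(np.radians(f["fov_y"])/2)
    c=T[:3,:3]@np.array(P)+T[:3,3];return np.array([f["cx"],f["cy"]])+fl*c[:2]/c[2]
E
python3 - <<'E'
from h import *
f=pickle.load(open("f0.pkl","rb"));t=f["top"];s=f["side"]
for nm,ox,du,pins,lip in(("slate",235,0,[(80,78),(297,90),(287,240),(64,227)],[(60,541),(255,550),(258,537),(66,520)]),
  ("coil",355,368,[(462,54),(683,54),(686,203),(467,203)],[(475,365),(672,365),(672,346),(478,346)])):
    c=lambda p:(ox+(p[0]-du)/4.6-.4,115+p[1]/4.6-.4)
    P=np.array([ray(t,c(p),.05) for p in pins]);L=np.array([ray(t,c(p),.036) for p in lip])
    print(nm,P.round(4)[:,:2].tolist(),P.mean(0).round(4));print(' lip',L.round(4)[:,:2].tolist())
    d=P[[0,1]].mean(0)-P[[3,2]].mean(0);e=P[[0,3]].mean(0)-P[[1,2]].mean(0)
    print(' yaw',np.degrees(np.arctan2(d[1],d[0])),np.degrees(np.arctan2(-e[0],e[1])),np.linalg.norm(d),np.linalg.norm(e))
# side: pins and lip
c=lambda p:(280+p[0]/4.3-.4,175+p[1]/4.3-.4)
print("coil pins side",[ray(s,c(p),.05)[:2].round(4) for p in[(462,250),(606,234),(725,346),(560,367)]])
print("coil lip front-top R,L; back R",[ray(s,c(p),.036)[:2].round(4) for p in[(378,412),(313,306),(392,408)]])
print("slate pins(front R, back R)",[ray(s,c(p),.05)[:2].round(4) for p in[(313,113),(447,107)]])
print("slate lip top L/R",[ray(s,c(p),.036)[:2].round(4) for p in[(42,92),(60,145)]])
for p in [(270,292),(346,306)]: print(ray(t,p,.015)[:2])
E
```

```text
slate [[0.6772, 0.4238], [0.6729, 0.3217], [0.6007, 0.3248], [0.6053, 0.4283]] [0.639  0.3747 0.05  ]
 lip [[0.4609, 0.4263], [0.4583, 0.3368], [0.4642, 0.3356], [0.4706, 0.424]]
 yaw -3.0194008249479345 -2.460039118997336 0.0721590963133217 0.10290077043274291
coil [[0.693, 0.158], [0.6946, 0.0542], [0.6226, 0.0548], [0.621, 0.1563]] [0.6578 0.1058 0.05  ]
 lip [[0.5472, 0.1511], [0.5487, 0.0596], [0.5576, 0.0594], [0.5562, 0.1496]]
 yaw 0.4647965702071849 0.8875802835829206 0.07203922300059548 0.10263627716186968
coil pins side [array([0.6214, 0.1571]), array([0.6926, 0.1593]), array([0.6958, 0.0563]), array([0.6232, 0.0542])]
coil lip front-top R,L; back R [array([0.5496, 0.0579]), array([0.5481, 0.1445]), array([0.5559, 0.0595])]
slate pins(front R, back R) [array([0.6001, 0.3259]), array([0.6748, 0.3198])]
slate lip top L/R [array([0.4633, 0.4195]), array([0.4629, 0.3413])]
[0.33719214 0.3772214 ]
[0.31126533 0.21679215]
```

```bash
cat >> h.py <<'E'
from scipy.spatial.transform import Rotation as R
def tgt(yaw,sgn):
    y=np.radians(yaw);zt=sgn*np.array([-np.sin(y),np.cos(y),0]);x=np.array([0,0,-1.])
    return R.from_matrix(np.c_[x,np.cross(zt,x),zt])
def rel(bot,P,Rt=None,p0=None,q0=None):
    s=bot.state();p=np.array(p0 if p0 is not None else s["eef_pos"]);q=R.from_quat(q0 if q0 is not None else s["tool_rot"])
    d=q.inv().apply(np.array(P)-p)*100
    r=(q.inv()*Rt).as_rotvec(degrees=True) if Rt is not None else np.zeros(3)
    return np.r_[d,r].round(2).tolist()
E
python3 - <<'E'
from h import *
from rig import bot
q=R.from_quat(bot.state()["tool_rot"]);print(q.as_matrix().round(3))
for sg in(1,-1):
  print(sg);
  for P in[(.45,-.3,.22),(.5,0,.22),(.43,.384,.2),(.43,.384,.10)]: print(rel(bot,P,tgt(-2.7,sg)))
E
```

```text
[[-0.001  0.941  0.338]
 [ 0.001  0.338 -0.941]
 [-1.    -0.    -0.001]]
1
[-0.59, 32.22, -21.51, -157.55, -0.03, -0.1]
[-0.56, 47.06, -48.06, -157.55, -0.03, -0.1]
[1.49, 53.45, -86.56, -157.55, -0.03, -0.1]
[11.49, 53.46, -86.55, -157.55, -0.03, -0.1]
-1
[-0.59, 32.22, -21.51, 22.45, -0.07, 0.02]
[-0.56, 47.06, -48.06, 22.45, -0.07, 0.02]
[1.49, 53.45, -86.56, 22.45, -0.07, 0.02]
[11.49, 53.46, -86.55, 22.45, -0.07, 0.02]
```

Request:
move_arm(
  series=[
    [0,3.2,-2.2,2.2,0,0],
    [0,6.4,-4.3,4.5,0,0],
    [0,9.7,-6.5,6.7,0,0],
    [0,12.9,-8.6,9,0,0],
    [0,16.1,-10.8,11.2,0,0],
    [0,19.3,-12.9,13.5,0,0],
    [0,22.6,-15.1,15.7,0,0],
    [0,25.8,-17.2,18,0,0],
    [0,29,-19.4,20.2,0,0],
    [0,32.2,-21.5,22.4,0,0],
    [0,34,-24.8,22.4,0,0],
    [0,35.9,-28.1,22.4,0,0],
    [0,37.8,-31.4,22.4,0,0],
    [0,39.6,-34.8,22.4,0,0],
    [0,41.5,-38.1,22.4,0,0],
    [0,43.3,-41.4,22.4,0,0],
    [0,45.2,-44.8,22.4,0,0],
    [0,47,-48.1,22.4,0,0],
    [0,47,-48.1,22.4,0,0],
  ],
  jaw=0,
)

```text
time: 1.73
eef_pos: [0.4999, 0.0082, 0.2148]
tool_rot: [0.51, 0.492, -0.508, 0.49]
ft_force: [0.4, -0.5, 0.5]
grip_width: 0.006
```

Run:
```python
from h import *
from rig import bot
s=bot.state();print({k:np.round(v,3) for k,v in s.items()})
for P in[(.43,.384,.2),(.43,.384,.10),(.432,.384,.016)]: print(rel(bot,P,tgt(-2.7,-1)))
```

```text
{'time': np.float64(1.733), 'joint_positions': array([ 0.18 ,  0.236, -0.299,  1.948,  0.079,  0.968, -1.762]), 'dq': array([ 0.06 , -0.005,  0.087,  0.017,  0.029,  0.013,  0.102]), 'joint_efforts': array([  0.182, -35.366,  -0.872, -22.589,   0.185,  -0.047,  -0.804]), 'eef_pos': array([0.5  , 0.008, 0.215]), 'tool_rot': array([ 0.51 ,  0.492, -0.508,  0.49 ]), 'ft_force': array([ 0.399, -0.5  ,  0.463]), 'wrist_torque': array([ 0.047,  0.026, -0.017]), 'grip_width': np.float64(0.006)}
[1.61, -8.31, -37.31, 0.69, -0.21, -0.05]
[11.61, -8.31, -37.27, 0.69, -0.21, -0.05]
[20.01, -8.12, -37.25, 0.69, -0.21, -0.05]
```

Request:
move_arm(
  series=[
    [0.1,-0.8,-3.7,0,0,0],
    [0.3,-1.7,-7.5,0,0,0],
    [0.5,-2.5,-11.2,0,0,0],
    [0.6,-3.3,-14.9,0,0,0],
    [0.8,-4.2,-18.7,0,0,0],
    [1,-5,-22.4,0.7,0,0],
    [1.1,-5.8,-26.1,0.7,0,0],
    [1.3,-6.6,-29.8,0.7,0,0],
    [1.5,-7.5,-33.6,0.7,0,0],
    [1.6,-8.3,-37.3,0.7,0,0],
    [5,-8.3,-37.3,0.7,0,0],
    [8,-8.3,-37.3,0.7,0,0],
    [11,-8.3,-37.3,0.7,0,0],
    [11,-8.3,-37.3,0.7,0,0],
    [11,-8.3,-37.3,0.7,0,0],
  ],
)

```text
time: 2.98
eef_pos: [0.433, 0.3753, 0.1034]
tool_rot: [-0.513, -0.485, 0.516, -0.485]
ft_force: [0.5, -0.6, 0.6]
grip_width: 0.003
```

Run:
```python
from h import *
from rig import bot
s=bot.state();print({k:np.round(v,3) for k,v in s.items()})
y=np.radians(-2.7);u=np.array([np.cos(y),np.sin(y),0])
P0=np.array([.432,.3837,.018]);print(rel(bot,P0,tgt(-2.7,-1)))
f=bot.grab_frame("wrist");cv2.imwrite("pics/w1.png",f["color"][:,:,::-1])
f=bot.grab_frame("side");cv2.imwrite("pics/s1.png",cv2.resize(f["color"][130:260,250:450,::-1],None,fx=4,fy=4))
```

```text
{'time': np.float64(2.983), 'joint_positions': array([-0.45 ,  0.523, -0.415,  1.857,  0.278,  0.822, -2.637]), 'dq': array([ 0.011, -0.049, -0.018, -0.044, -0.004,  0.002,  0.001]), 'joint_efforts': array([-1.6200e-01, -4.5695e+01, -4.7740e+00, -1.8167e+01,  8.7000e-02,
       -5.5000e-02, -3.6000e-02]), 'eef_pos': array([0.433, 0.375, 0.103]), 'tool_rot': array([-0.513, -0.485,  0.516, -0.485]), 'ft_force': array([ 0.523, -0.59 ,  0.586]), 'wrist_torque': array([ 0.045, -0.077, -0.068]), 'grip_width': np.float64(0.003)}
[8.54, -0.13, -0.85, -0.64, 0.14, 0.16]
```

View pics/w1.png

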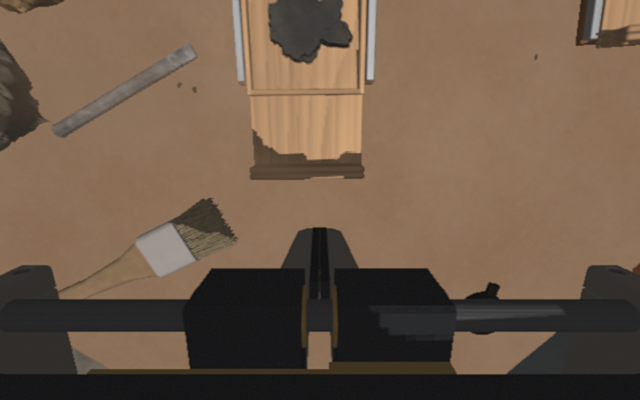

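View pics/s1.png

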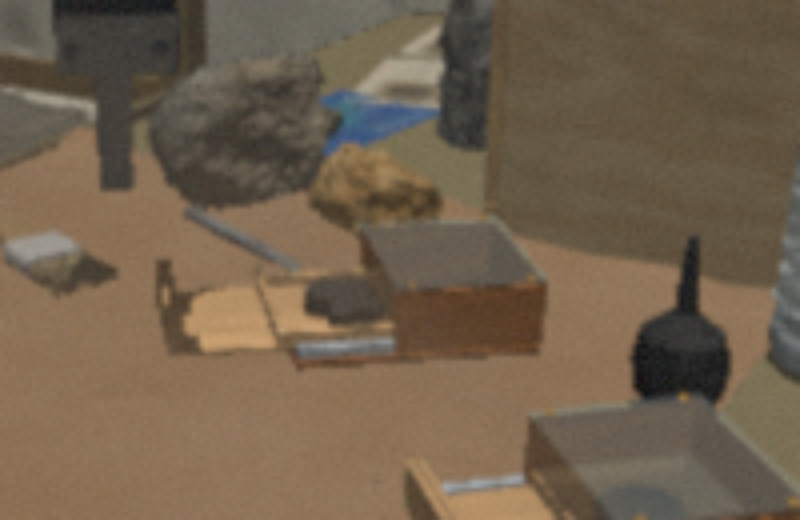

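The wrist view shows the shut fingers just in front of the lip (face at about row 178, x 250–364). The fingertips sit about 1 cm to the right of its middle. Next I'll lower and centre them.

Request:
move_arm(
  series=[
    [2,0,-0.3,-0.5,0,0],
    [4,-0.1,-0.6,-0.6,0,0],
    [6,-0.1,-0.9,-0.6,0,0],
    [7.5,-0.1,-0.9,-0.6,0,0],
    [8.5,-0.1,-0.9,-0.6,0,0],
    [8.5,-0.1,-0.9,-0.6,0,0],
    [8.5,-0.1,-0.9,-0.6,0,0],
    [8.5,-0.1,-0.9,-0.6,0,0],
  ],
)

```text
time: 3.75
eef_pos: [0.4343, 0.386, 0.0212]
tool_rot: [0.513, 0.488, -0.511, 0.488]
ft_force: [-0.4, 0.1, -0.1]
grip_width: 0.007
```

Run:
```python
from h import *
from rig import bot
s=bot.state();print({k:np.round(s[k],4) for k in("time","eef_pos","ft_force","joint_positions")})
print(R.from_quat(s["tool_rot"]).as_matrix().round(3))
f=bot.grab_frame("side");cv2.imwrite("pics/s2.png",cv2.resize(f["color"][170:240,270:400,::-1],None,fx=6,fy=6,interpolation=2))
```

```text
{'time': np.float64(3.75), 'eef_pos': array([0.4343, 0.386 , 0.0212]), 'ft_force': array([-0.4252,  0.0902, -0.0513]), 'joint_positions': array([-0.5065,  0.6511, -0.3624,  1.8755,  0.3514,  0.6749, -2.6968])}
[[ 0.002  0.999 -0.048]
 [ 0.002 -0.048 -0.999]
 [-1.     0.002 -0.002]]
```

View pics/s2.png

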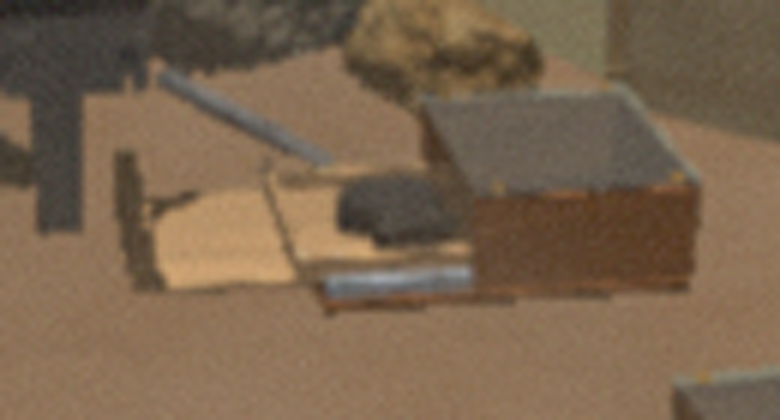

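Request:
move_arm(
  series=[
    [0,0.4,0,0,0,0],
    [0,0.8,0,0,0,0],
    [0,1.1,0,0,0,0],
    [0,1.3,0,0,0,0],
    [0,1.5,0,0,0,0],
    [0,1.7,0,0,0,0],
    [0,2,0,0,0,0],
    [0,2.4,0,0,0,0],
    [0,2.8,0,0,0,0],
    [0,3.2,0,0,0,0],
    [0,3.6,0,0,0,0],
    [0,4,0,0,0,0],
    [0,4.4,0,0,0,0],
    [0,4.8,0,0,0,0],
    [0,5.2,0,0,0,0],
    [0,5.6,0,0,0,0],
    [0,6,0,0,0,0],
    [0,6.3,0,0,0,0],
    [0,6.5,0,0,0,0],
    [0,6.5,0,0,0,0],
  ],
)

```text
time: 5.47
eef_pos: [0.499, 0.382, 0.0195]
tool_rot: [0.512, 0.488, -0.512, 0.488]
ft_force: [-0.2, -0.8, -0.1]
grip_width: 0.005
```

Run:
```python
from h import *
from rig import bot
s=bot.state();print({k:np.round(s[k],4) for k in("time","eef_pos","ft_force","joint_positions")})
f=bot.grab_frame("side");cv2.imwrite("pics/s3.png",cv2.resize(f["color"][170:240,270:400,::-1],None,fx=6,fy=6,interpolation=2))
```

```text
{'time': np.float64(5.4667), 'eef_pos': array([0.499 , 0.382 , 0.0195]), 'ft_force': array([-0.2222, -0.7923, -0.1068]), 'joint_positions': array([-0.445 ,  0.7128, -0.3589,  1.7537,  0.349 ,  0.7377, -2.6037])}
```

View pics/s3.png

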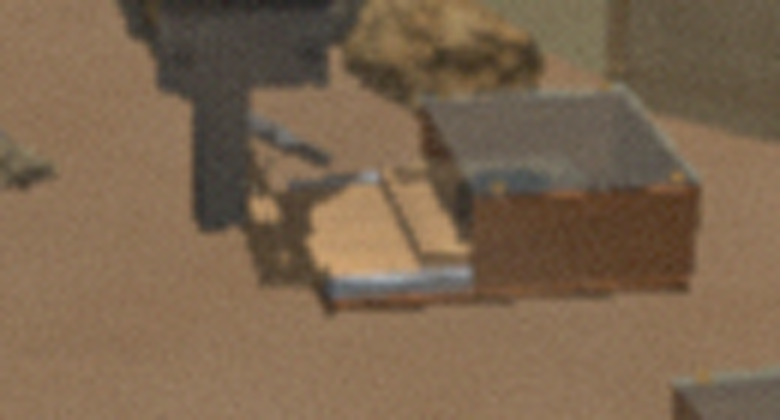

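Request:
move_arm(
  series=[
    [0,0.2,0,0,0,0],
    [0,0.5,0,0,0,0],
    [0,0.8,0,0,0,0],
    [0,1.1,0,0,0,0],
    [0,1.3,0,0,0,0],
    [0,1.5,0,0,0,0],
    [0,1.6,0,0,0,0],
    [0,1.6,0,0,0,0],
  ],
)

```text
time: 6.18
eef_pos: [0.5148, 0.3813, 0.0196]
tool_rot: [0.512, 0.488, -0.512, 0.488]
ft_force: [-0.4, -0.5, 0.1]
grip_width: 0.006
```

```bash
cat > st.py <<'E'
from h import *
from rig import bot
s=bot.state();print({k:np.round(s[k],4) for k in("time","eef_pos","ft_force","wrist_torque")})
E
python3 st.py
```

```text
{'time': np.float64(6.1833), 'eef_pos': array([0.5148, 0.3813, 0.0196]), 'ft_force': array([-0.3701, -0.4658,  0.1248]), 'wrist_torque': array([ 0.0556,  0.0273, -0.0318])}
```

Request:
move_arm(
  series=[
    [0,0.05,0,0,0,0],
    [0,0.1,0,0,0,0],
    [0,0.15,0,0,0,0],
    [0,0.2,0,0,0,0],
  ],
)

```text
time: 6.52
eef_pos: [0.5161, 0.3813, 0.0196]
tool_rot: [-0.512, -0.488, 0.512, -0.488]
ft_force: [-1.2, -0.1, 0.5]
grip_width: 0.005
```

```bash
python3 st.py;python3 - <<'E'
from h import *
from rig import bot
f=bot.grab_frame("side");cv2.imwrite("pics/s4.png",cv2.resize(f["color"][170:240,270:400,::-1],None,fx=6,fy=6,interpolation=2))
E
```

```text
{'time': np.float64(6.5167), 'eef_pos': array([0.5161, 0.3813, 0.0196]), 'ft_force': array([-1.1938, -0.1183,  0.4933]), 'wrist_torque': array([-0.0291,  0.3312, -0.0054])}
```

View pics/s4.png

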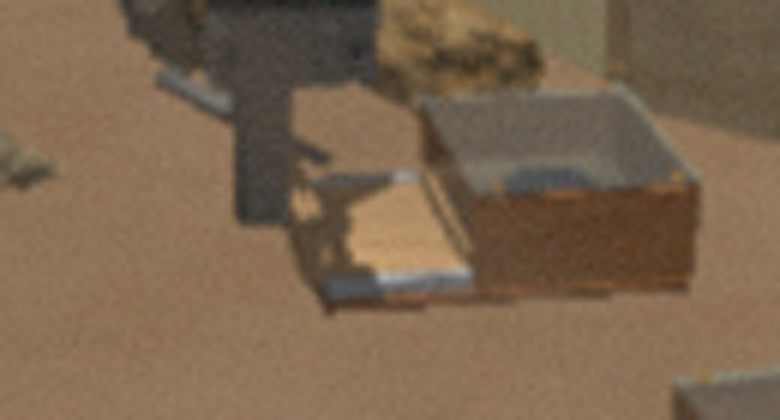

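Request:
move_arm(
  series=[
    [0,0.05,0,0,0,0],
    [0,0.1,0,0,0,0],
    [0,0.15,0,0,0,0],
    [0,0.2,0,0,0,0],
  ],
)

```text
time: 6.9
eef_pos: [0.5183, 0.3812, 0.0195]
tool_rot: [-0.512, -0.488, 0.512, -0.488]
ft_force: [-2.4, -0.2, 1.6]
grip_width: 0.006
```

Request:
move_arm(
  series=[
    [0,0.05,0,0,0,0],
    [0,0.1,0,0,0,0],
  ],
)

```text
time: 7.07
eef_pos: [0.5193, 0.3812, 0.0196]
tool_rot: [0.512, 0.488, -0.512, 0.488]
ft_force: [-1.7, -0.1, 0.9]
grip_width: 0.004
```

```bash
python3 st.py
```

```text
{'time': np.float64(7.0667), 'eef_pos': array([0.5193, 0.3812, 0.0196]), 'ft_force': array([-1.7201, -0.1242,  0.9132]), 'wrist_torque': array([-0.0099,  0.3399, -0.0142])}
```

Request:
move_arm(
  series=[
    [0,0.05,0,0,0,0],
    [0,0.1,0,0,0,0],
  ],
)

```text
time: 7.23
eef_pos: [0.5195, 0.3811, 0.0195]
tool_rot: [-0.511, -0.488, 0.512, -0.488]
ft_force: [-4.1, -0.0, 4.2]
grip_width: 0.004
```

```bash
python3 st.py;python3 - <<'E'
from h import *
from rig import bot
f=bot.grab_frame("top");cv2.imwrite("pics/t5.png",cv2.resize(f["color"][115:245,235:315,::-1],None,fx=4.6,fy=4.6,interpolation=2))
E
```

```text
{'time': np.float64(7.2333), 'eef_pos': array([0.5195, 0.3811, 0.0195]), 'ft_force': array([-4.1060e+00, -5.0000e-04,  4.2443e+00]), 'wrist_torque': array([-0.0651,  0.9947,  0.0107])}
```

View pics/t5.png

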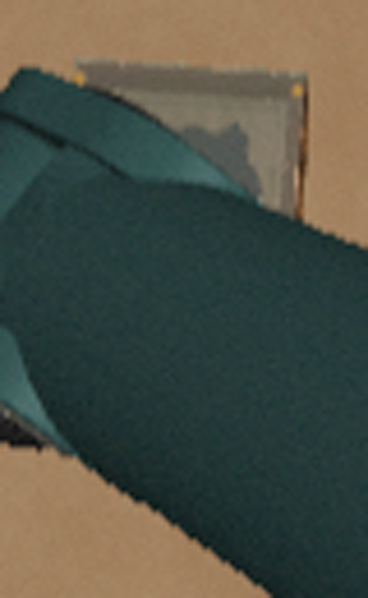

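The tray is home: the tool stopped at x = 0.5195, where 0.520 was predicted, and the force only rose to about 4 N. The slate now shows under the cover in the top view. I'll back off, rise and go to the ammonite tray.

Request:
move_arm(
  series=[
    [0,-0.3,0,0,0,0],
    [0,-1,0,0,0,0],
    [0,-2,0,0,0,0],
    [0,-3,0,0,0,0],
    [-3,-3,0,0,0,0],
    [-6,-3,0,0,0,0],
    [-9,-3,0,0,0,0],
    [-12,-3,0,0,0,0],
    [-12,-3,0,0,0,0],
    [-12,-3,0,0,0,0],
  ],
)

```text
time: 8.12
eef_pos: [0.4904, 0.3835, 0.1416]
tool_rot: [0.513, 0.488, -0.51, 0.488]
ft_force: [-1.0, -0.7, -0.5]
grip_width: 0.006
```

```bash
python3 st.py;python3 - <<'E'
from h import *
from rig import bot
for P in [(.58,.105,.14),(.58,.105,.021)]:print(rel(bot,P,tgt(.6,-1)))
E
```

```text
{'time': np.float64(8.1167), 'eef_pos': array([0.4904, 0.3835, 0.1416]), 'ft_force': array([-1.0436, -0.691 , -0.5288]), 'wrist_torque': array([0.0039, 0.0571, 0.0574])}
[0.13, 10.26, 27.39, -3.31, -0.13, -0.2]
[12.03, 10.22, 27.42, -3.31, -0.13, -0.2]
```

Request:
move_arm(
  series=[
    [0,1.2,3.4,0,0,0],
    [0,2.5,6.8,-1,0,0],
    [0,3.8,10.2,-2,0,0],
    [0,5.1,13.7,-3,0,0],
    [0,6.4,17.1,-3.3,0,0],
    [0,7.7,20.5,-3.3,0,0],
    [0,9,24,-3.3,0,0],
    [0,10,26.6,-3.3,0,0],
    [0,10.2,27.4,-3.3,0,0],
    [2,10.2,27.4,-3.3,0,0],
    [4,10.2,27.4,-3.3,0,0],
    [4,10.2,27.4,-3.3,0,0],
    [4,10.2,27.4,-3.3,0,0],
    [4,10.2,27.4,-3.3,0,0],
  ],
)

```text
time: 9.28
eef_pos: [0.5787, 0.1052, 0.0998]
tool_rot: [0.497, 0.503, -0.497, 0.503]
ft_force: [0.2, -0.3, 1.0]
grip_width: 0.008
```

```bash
python3 st.py;python3 - <<'E'
from h import *
from rig import bot
for P in [(.58,.105,.045),(.58,.105,.021)]:print(rel(bot,P,tgt(.6,-1)))
f=bot.grab_frame("side");cv2.imwrite("pics/s6.png",cv2.resize(f["color"][165:300,280:465,::-1],None,fx=4.2,fy=4.2,interpolation=2))
f=bot.grab_frame("wrist");cv2.imwrite("pics/w6.png",f["color"][:,:,::-1])
f=bot.grab_frame("top");cv2.imwrite("pics/t6.png",cv2.resize(f["color"][100:260,230:450,::-1],None,fx=3.6,fy=3.6,interpolation=2));pickle.dump(f,open("t6.pkl","wb"))
E
```

```text
{'time': np.float64(9.2833), 'eef_pos': array([0.5787, 0.1052, 0.0998]), 'ft_force': array([ 0.1742, -0.2514,  1.0444]), 'wrist_torque': array([ 0.0897, -0.0153, -0.0023])}
[5.48, 0.13, 0.02, 0.04, -0.03, 0.01]
[7.88, 0.13, 0.02, 0.04, -0.03, 0.01]
```

View pics/s6.png

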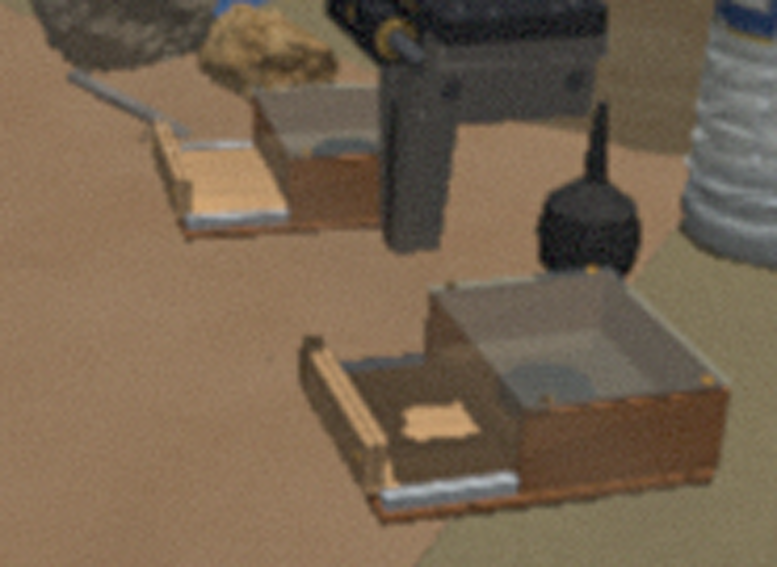

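View pics/w6.png

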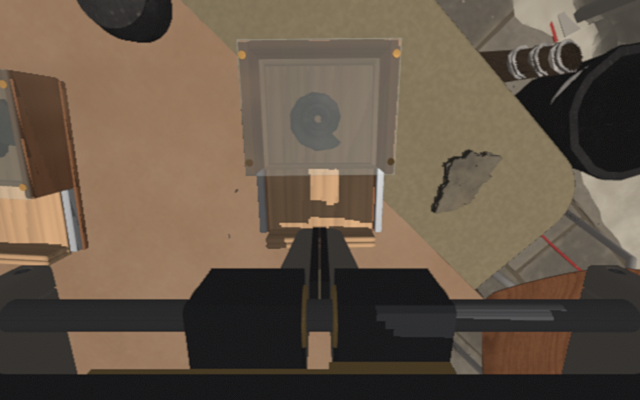

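View pics/t6.png

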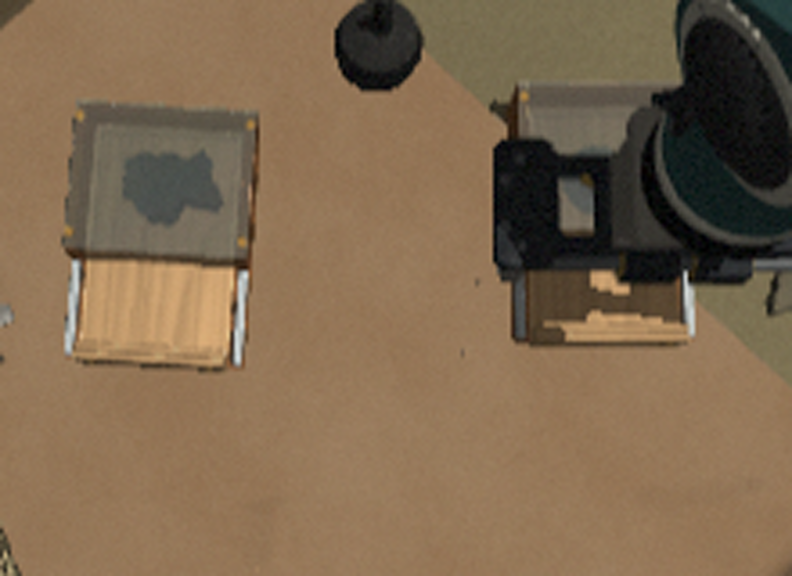

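The top view shows the slate tray home, with its lip at the rail ends (row ~360) and the slate under the cover. The fingers are centred over the finger space on the ammonite side, so I'll descend.

Request:
move_arm(
  series=[
    [2,0.1,0,0,0,0],
    [4,0.1,0,0,0,0],
    [5,0.1,0,0,0,0],
    [5.5,0.1,0,0,0,0],
    [6.2,0.1,0,0,0,0],
    [6.8,0.1,0,0,0,0],
    [7.3,0.1,0,0,0,0],
    [7.7,0.1,0,0,0,0],
    [7.7,0.1,0,0,0,0],
    [7.7,0.1,0,0,0,0],
  ],
)

```text
time: 10.27
eef_pos: [0.58, 0.104, 0.0226]
tool_rot: [0.498, 0.502, -0.498, 0.502]
ft_force: [-0.5, 0.5, 0.6]
grip_width: 0.003
```

```bash
python3 st.py;python3 - <<'E'
from h import *
from rig import bot
f=bot.grab_frame("side");cv2.imwrite("pics/s7.png",cv2.resize(f["color"][165:300,280:465,::-1],None,fx=4.2,fy=4.2,interpolation=2))
E
```

```text
{'time': np.float64(10.2667), 'eef_pos': array([0.58  , 0.104 , 0.0226]), 'ft_force': array([-0.4554,  0.5179,  0.6326]), 'wrist_torque': array([-0.002 , -0.005 ,  0.0202])}
```

View pics/s7.png

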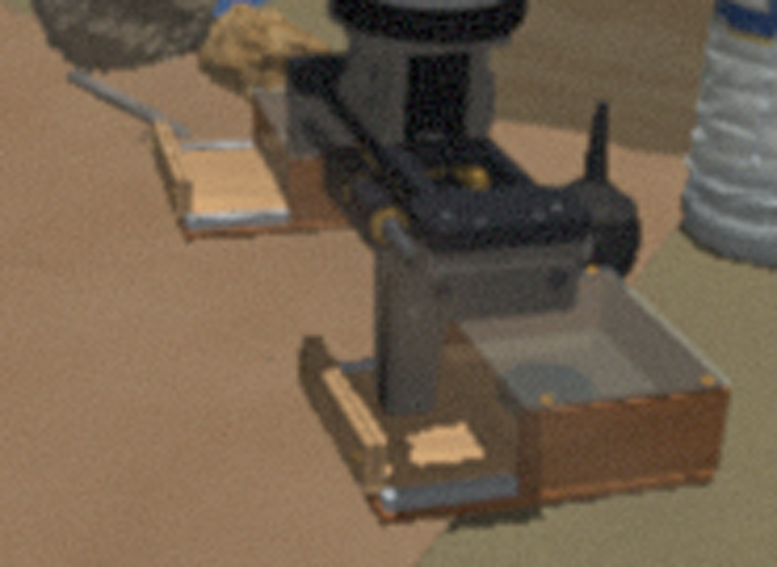

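Request:
move_arm(
  series=[
    [0,-0.4,0,0,0,0],
    [0,-0.8,0,0,0,0],
    [0,-1,0,0,0,0],
    [0,-1.2,0,0,0,0],
    [0,-1.4,0,0,0,0],
    [0,-1.6,0,0,0,0],
    [0,-1.9,0,0,0,0],
    [0,-2.3,0,0,0,0],
    [0,-2.7,0,0,0,0],
    [0,-3.1,0,0,0,0],
    [0,-3.5,0,0,0,0],
    [0,-3.9,0,0,0,0],
    [0,-4.3,0,0,0,0],
    [0,-4.7,0,0,0,0],
    [0,-5.1,0,0,0,0],
    [0,-5.5,0,0,0,0],
    [0,-5.9,0,0,0,0],
    [0,-6.2,0,0,0,0],
    [0,-6.4,0,0,0,0],
    [0,-6.5,0,0,0,0],
  ],
)

```text
time: 11.98
eef_pos: [0.5145, 0.1033, 0.0225]
tool_rot: [0.497, 0.503, -0.498, 0.502]
ft_force: [0.9, -1.7, -0.4]
grip_width: 0.005
```

```bash
python3 st.py;python3 - <<'E'
from h import *
from rig import bot
f=bot.grab_frame("side");cv2.imwrite("pics/s8.png",cv2.resize(f["color"][165:300,280:465,::-1],None,fx=4.2,fy=4.2,interpolation=2))
E
```

```text
{'time': np.float64(11.9833), 'eef_pos': array([0.5145, 0.1033, 0.0225]), 'ft_force': array([ 0.9413, -1.7011, -0.3682]), 'wrist_torque': array([-0.2584, -0.3673,  0.0166])}
```

View pics/s8.png

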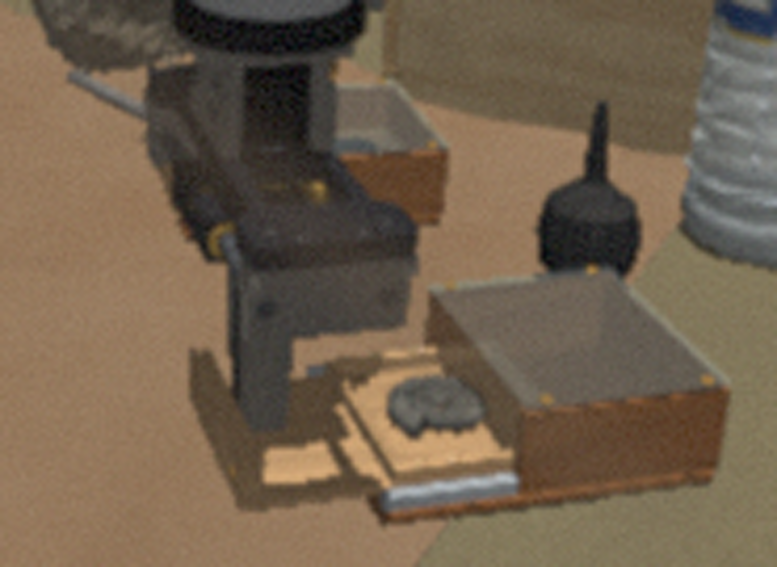

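Request:
move_arm(
  series=[
    [0,-0.2,0,0,0,0],
    [0,-0.5,0,0,0,0],
    [0,-0.8,0,0,0,0],
    [0,-1.1,0,0,0,0],
    [0,-1.4,0,0,0,0],
    [0,-1.7,0,0,0,0],
    [0,-2,0,0,0,0],
    [0,-2.2,0,0,0,0],
    [0,-2.4,0,0,0,0],
    [0,-2.5,0,0,0,0],
  ],
)

```text
time: 12.87
eef_pos: [0.4897, 0.1031, 0.0226]
tool_rot: [0.497, 0.502, -0.498, 0.502]
ft_force: [2.5, -1.3, -0.1]
grip_width: 0.005
```

Request:
move_arm(
  series=[
    [0,-0.05,0,0,0,0],
    [0,-0.1,0,0,0,0],
    [0,-0.15,0,0,0,0],
    [0,-0.2,0,0,0,0],
  ],
)

```text
time: 13.2
eef_pos: [0.4881, 0.103, 0.0226]
tool_rot: [0.498, 0.502, -0.498, 0.502]
ft_force: [1.1, -0.2, -0.8]
grip_width: 0.005
```

```bash
python3 st.py
```

```text
{'time': np.float64(13.2), 'eef_pos': array([0.4881, 0.103 , 0.0226]), 'ft_force': array([ 1.1317, -0.1802, -0.8393]), 'wrist_torque': array([-0.2218, -0.3777,  0.032 ])}
```

Request:
move_arm(
  series=[
    [0,-0.05,0,0,0,0],
    [0,-0.1,0,0,0,0],
    [0,-0.15,0,0,0,0],
    [0,-0.2,0,0,0,0],
  ],
)

```text
time: 13.53
eef_pos: [0.486, 0.103, 0.0226]
tool_rot: [0.498, 0.502, -0.498, 0.502]
ft_force: [1.5, -0.4, -1.0]
grip_width: 0.006
```

Request:
move_arm(
  series=[
    [0,-0.05,0,0,0,0],
    [0,-0.1,0,0,0,0],
  ],
)

```text
time: 13.7
eef_pos: [0.485, 0.103, 0.0226]
tool_rot: [0.498, 0.502, -0.498, 0.502]
ft_force: [1.3, -0.9, -0.6]
grip_width: 0.005
```

```bash
python3 st.py
```

```text
{'time': np.float64(13.7), 'eef_pos': array([0.485 , 0.103 , 0.0226]), 'ft_force': array([ 1.335 , -0.8892, -0.6217]), 'wrist_torque': array([-0.2556, -0.3547,  0.0319])}
```

Request:
move_arm(
  series=[
    [0,-0.05,0,0,0,0],
    [0,-0.1,0,0,0,0],
  ],
)

```text
time: 13.87
eef_pos: [0.484, 0.103, 0.0226]
tool_rot: [0.498, 0.502, -0.498, 0.502]
ft_force: [1.8, -1.2, -0.9]
grip_width: 0.004
```

```bash
python3 st.py
```

```text
{'time': np.float64(13.8667), 'eef_pos': array([0.484 , 0.103 , 0.0226]), 'ft_force': array([ 1.8108, -1.202 , -0.8942]), 'wrist_torque': array([-3.033e-01, -3.566e-01,  3.000e-04])}
```

Request:
move_arm(
  series=[
    [0,-0.05,0,0,0,0],
    [0,-0.1,0,0,0,0],
  ],
)

```text
time: 14.03
eef_pos: [0.4831, 0.103, 0.0226]
tool_rot: [0.498, 0.502, -0.497, 0.502]
ft_force: [2.6, -1.7, -1.6]
grip_width: -0.001
```

```bash
python3 st.py
```

```text
{'time': np.float64(14.0333), 'eef_pos': array([0.4831, 0.103 , 0.0226]), 'ft_force': array([ 2.5691, -1.7352, -1.6316]), 'wrist_torque': array([-0.338 , -0.7427,  0.    ])}
```

Torque is rising (0.36 to 0.74), so the stop may have been reached. One more small step to confirm.

Request:
move_arm(
  series=[
    [0,-0.03,0,0,0,0],
    [0,-0.06,0,0,0,0],
  ],
)

```text
time: 14.2
eef_pos: [0.4831, 0.103, 0.0227]
tool_rot: [0.498, 0.502, -0.497, 0.503]
ft_force: [4.5, -0.8, -3.2]
grip_width: 0.003
```

```bash
python3 st.py
```

```text
{'time': np.float64(14.2), 'eef_pos': array([0.4831, 0.103 , 0.0227]), 'ft_force': array([ 4.5165, -0.8265, -3.2126]), 'wrist_torque': array([-0.3474, -0.9754,  0.0535])}
```

It's at the stop: no further movement, about 4.5 N. Now I'll free the finger and lift out.

Request:
move_arm(
  series=[
    [0,0.2,0,0,0,0],
    [0,0.6,0,0,0,0],
    [0,1,0,0,0,0],
    [0,1,0,0,0,0],
    [-1,1,0,0,0,0],
    [-3,1,0,0,0,0],
    [-6,1,0,0,0,0],
    [-9,1,0,0,0,0],
    [-12,1,0,0,0,0],
    [-15,1,0,0,0,0],
    [-15,0,3.5,0,0,0],
    [-15,0,7,0,0,0],
    [-15,0,10.5,0,0,0],
    [-15,0,14,0,0,0],
    [-15,0,17.5,0,0,0],
    [-15,0,21,0,0,0],
    [-15,0,24,0,0,0],
    [-15,0,24,0,0,0],
    [-15,0,24,0,0,0],
  ],
)

```text
time: 15.78
eef_pos: [0.4842, -0.1384, 0.173]
tool_rot: [0.498, 0.502, -0.499, 0.501]
ft_force: [-0.7, 0.8, -0.3]
grip_width: 0.002
```

```bash
python3 st.py;python3 - <<'E'
from h import *
from rig import bot
f=bot.grab_frame("top");cv2.imwrite("pics/t9.png",cv2.resize(f["color"][100:330,150:450,::-1],None,fx=2.6,fy=2.6,interpolation=2));pickle.dump(f,open("t9.pkl","wb"))
a=cv2.resize(f["color"][115:245,235:315,::-1],None,fx=4.6,fy=4.6,interpolation=2)
b=cv2.resize(f["color"][115:245,355:435,::-1],None,fx=4.6,fy=4.6,interpolation=2)
cv2.imwrite("pics/t9z.png",cv2.hconcat([a,b]))
f=bot.grab_frame("side");cv2.imwrite("pics/s9.png",cv2.resize(f["color"][165:300,280:465,::-1],None,fx=4.2,fy=4.2,interpolation=2))
E
```

```text
{'time': np.float64(15.7833), 'eef_pos': array([ 0.4842, -0.1384,  0.173 ]), 'ft_force': array([-0.6544,  0.7694, -0.2582]), 'wrist_torque': array([ 0.0334, -0.0142, -0.0292])}
```

View pics/t9.png

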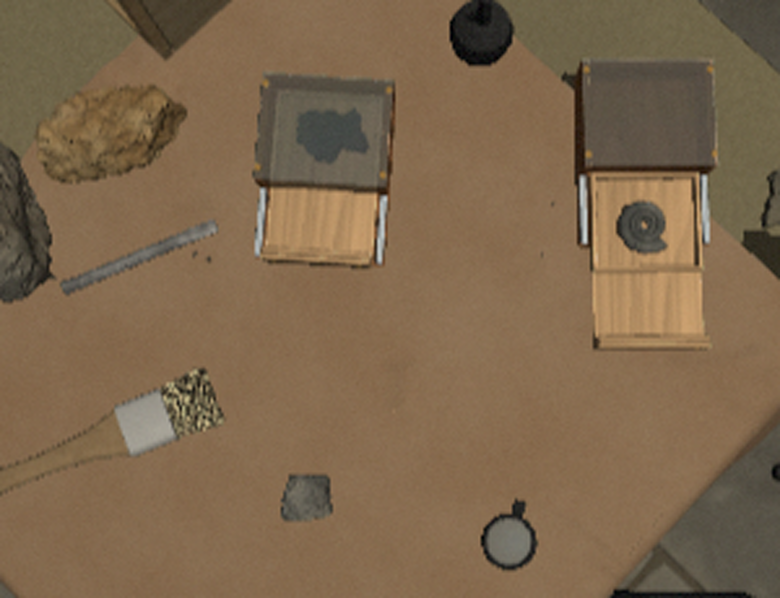

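View pics/t9z.png

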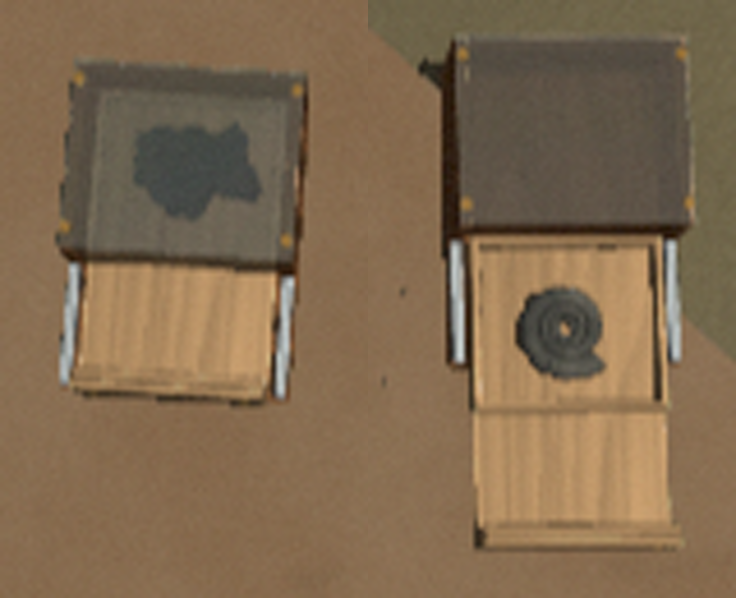

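View pics/s9.png

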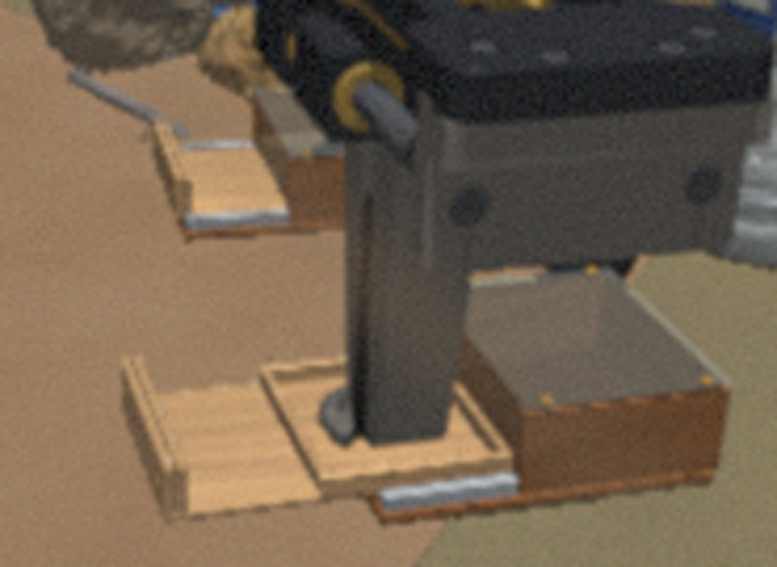

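Both trays are as wanted: the slate is under its cover, and the ammonite tray is fully out with the specimen lying in its well. The other items haven't moved. Handing in.

```bash
python3 -c "
from h import *
f=pickle.load(open('t9.pkl','rb'))
for ox,p in((235,(170,395)),(355,(580-368,546))): print(ray(f,(ox+p[0]/4.6-.4,115+p[1]/4.6-.4),.036).round(4))
from rig import bot
print(bot.sign_off())"
```

```text
[0.5294 0.3781 0.036 ]
[0.4639 0.1038 0.036 ]
the job is handed in; nothing more can be done
None
```

The changeover is done and handed in, at about 16 s of the 46 s allowed. The slate tray is fully home under its cover, and after that I drew the ammonite tray fully out to its stop.

- **Slate tray:** I pushed its front face with the shut fingers until it stopped, with the force rising to only about 4–6 N. In the last top picture its lip front is at x = 0.529 m; I expected 0.530 m for fully home.
- **Ammonite tray:** I hooked the shut fingers behind the lip and drew the tray out until it stopped, at about 5.5 N. Its lip front is at x = 0.464 m; I expected 0.463–0.464 m for fully out.
- **Everything else:** by eye in the last pictures, both specimens lie in their wells and the other items are where they were. The gripper had lifted clear and was touching nothing.

No check failed or disagreed beyond 1–2 mm, which is about the limit of the camera calibration.

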